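Hang the round test pieces together

TASK

Two small hanging rails with end stops stand side by side on the table: one holds two test-piece carriers, one with round and one with square terracotta pieces, the other holds a single round one. Lift the round carrier off the mixed rail, up over the end stop, and lower it onto the next rail, beside the other round one, letting go only once it is down on the rail, so that it hangs straight and free between that rail's end stops. Leave the other two carriers hanging where they are.

Things in the scene. Friction and masses are not known exactly. Their poses are not given: they have to be found in the camera images.
- round_carrier: The carrier to move: an aluminium tent straddling the mixed rail, about 48 mm to one side of its middle, with a wooden grip tab on top and two legs, each with a terracotta disc (54 x 7 mm) outside. Origin on the rail's axis when seated; x across the rail, y along, z up. Reaches 58 mm above and 80 mm below the origin, 95 mm over all across, 54 mm along. Symmetric, about 0.2 kg.
- round_carrier_tab (a point): Middle of that carrier's wooden grip tab, 34 mm above the carrier's origin. The tab is 14 mm across the rail (x), 30 mm along it (y) and 48 mm high (z); grasp it from above, across either pair of faces. Under the tab the carrier is a 45-degree roof, open underneath and at its ends, that self-centres on the rail; its legs splay to 78 mm apart inside at the bottom.
- square_carrier: The same carrier with two square pieces (50 x 50 x 7 mm); same origin, axes, tab and heights. It hangs on the mixed rail, on the other side of the middle. Stays.
- other_round_carrier: A carrier just like the one to move, the only one on the next rail, about 48 mm to the -y side of that rail's middle; the +y half is free. Stays.
- mixed_rail_mid (a point): Middle of the mixed rail (the one with two carriers at the start; stands left or right), on its axis, 140 mm above the table; x across, y along the rail, z up. The rail is a steel bar, 12 mm diameter, 200 mm long, on two 10 mm posts 86 mm either side of the middle, with round rubber end stops (30 mm diameter, 8 mm thick) at y = +-96 mm.
- round_rail_mid (a point): Middle of the next rail (one round carrier at the start), on its axis, 140 mm above the table; same build and axes as the mixed rail. The round carrier shall hang here; at y = +48 mm it is clear of the other carrier and the end stop.
- mixed_rail: Fixed stand of the mixed rail, plywood base 100 (x) x 210 (y) x 12 mm; origin at the centre of the base's underside on the table.
- round_rail: Fixed stand of the next rail, same build; origin at the centre of the base's underside on the table.

How it is judged:
By the outcome, as a careful person would: the job done as asked, in the order asked, and still so for the second after the job is handed in, with the robot touching nothing.
It also fails if it takes over 42 s, if anything falls off the work surface, if the arm or the gripper's body presses on something with over 40 N, if the wrist force passes 120 N, or if a joint passes its speed limit or range.

ROBOT

A 6-joint arm with a two-finger parallel gripper is mounted at the origin on a cart in front of the work surface, level with it; the furniture and walls round the work are solid. World frame = base frame: x ahead of the robot, y to its left, z up, the work surface at z = 0. Lengths are in mm, angles in rad, forces in N, time in s.
With the tool pointing down it reaches from about 300 to 775 mm from the base axis. Payload 14.6 kg.
Tool frame: the origin (TCP) lies midway between the tips of the shut fingers; the grasp point (between the pads) lies 19 mm behind it; z points along the fingers, y is the line along which they close (so a half turn about z gives the same grasp; the last joint's range is limited). The gripper opens to 94 mm and grips with 3 to 60 N. Pads are 16 mm wide; open, the fingers measure 119 mm over their backs; the gripper's body (75 mm by 177 mm) begins 78 mm behind the grasp point.
Start: joints at [1.255, 0.3, 1.521, -0, 1.321, -0.067], TCP at [135.43, 533.055, 205.446] pointing down, gripper open.
Joint ranges: [-3.03, 3.03], [-0.79, 2.21], [0.23, 2.52], [-1.04, 4.18], [0, 3.07], [-2.55, 2.55]. Speed limits (rad/s): [2.22, 2.22, 2.57, 3.14, 3.14, 3.14].

INTERFACE

Orientations are given as [roll, pitch, yaw] about the fixed x, y, z axes, in that order (R = Rz(yaw) Ry(pitch) Rx(roll)).
In Python, from cell import manip, camera gives the robot as it stands.
- The arm moves only by the tool move_arm, never from a script. Its arguments are lists of equal length, an entry for each row: "dp": the shift along the world's x, y, z in mm, a list of three; "rotation": the turn, a rotation vector about the world's x, y, z in rad, a list of three; "hand": the opening, from 0 (shut) to 1 (fully open). A call has 1 to 10 rows; each row shifts and turns the commanded pose from where the row before left it; what a row does not reach is not made up. A row lasts 1/8 s, in which the tool goes at most 62.5 mm and 10.7 degrees, less where a joint would pass 70% of its speed; a pose out of reach is approached as far as the arm can. A call with a gripper value outside its range is refused whole. The fingers move at their own pace and stop on an object; "newtons" is the grip in N (left out, the last holds). Time passes only in rows, so rows that do not move let the fingers close. It gives the time, the measured TCP pose, the force, the opening and the grip force at its end, in the units of the state.
- manip.read_state(): the state, without advancing time (a new reading comes with each control period).
- camera(name): name is "side" or "top"; returns a dict with "image" (400x640x3 uint8, red, green, blue), "fx", "fy", "cx", "cy" (pixels), "R" (3x3) and "t" (3): a world point X has camera coordinates R X + t. Camera axes: x right, y down, z forward; pixel columns grow to the right and rows downward; lengths in mm; the calibration is good to about 2 mm. A picture is of the moment at which its call begins. There is no depth.
- manip.sign_off(): hands the job in; it is judged then, once.
The state is a dict: "clock": time; "joints": joint angles; "qd": joint speeds; "effort": joint torques, N m; "eef_pos": TCP position; "eef_rot": TCP orientation; "wrist_force": force on the tool from outside, world axes, zero at the start; "moment": the same for the moment, N m; "finger_gap": finger opening in mm; "finger_force": force on a finger pad.
Only numpy, scipy, OpenCV 4.12 (cv2) and the standard library are available. Lean on these libraries where they do the work, as an engineer would, in place of code of your own. Each camera call takes 0.05 s, during which the arm holds its last target. There are 200 camera calls.

## Working session

There is one attempt and no reset: what is moved stays moved. The work goes in short steps, Python scripts to look and compute and a tool call to move; the robot and the scene stay as the last step left them, time stands still between calls to the robot, and variables do not carry over. Pictures are saved under pics/ and viewed, at most 10 in all, crops included, and the job is handed in when it is done.

Besides the shell and the picture viewer there is one more tool, called after "Call:" by a JSON object that holds its "method" and its "body". move_arm: Moves the arm, as the interface text tells. Its arguments: {"type":"object","properties":{"dp":{"type":"array","items":{"type":"array","items":{"type":"number"}}},"rotation":{"type":"array","items":{"type":"array","items":{"type":"number"}}},"hand":{"type":"array","items":{"type":"number"}},"newtons":{"type":"number"}},"required":["dp","rotation","hand"]}

```bash
mkdir -p pics; python3 - <<'E'
from cell import manip,camera
import cv2,numpy as np
for n in("top","side"):
    c=camera(n);cv2.imwrite(f"pics/{n}0.png",cv2.cvtColor(c["image"],cv2.COLOR_RGB2BGR))
    print(n,c["fx"],c["fy"],c["cx"],c["cy"],np.round(c["R"],4).tolist(),np.round(c["t"],1))
s=manip.read_state();print(s["eef_pos"],s["eef_rot"],s["clock"])
E
```

```text
top 501.304456872114 501.304456872114 322.3312088837513 205.1921780648559 [[0.0307, -0.9995, 0.0049], [-0.9968, -0.031, -0.0734], [0.0736, -0.0027, -0.9973]] [ -19.8  536.3 1158.1]
side 404.3650100211476 404.3650100211476 318.95382055113976 200.4160721704671 [[0.8421, -0.5393, 0.0112], [-0.1859, -0.3096, -0.9325], [0.5063, 0.7832, -0.361]] [-461.1  200.7  638.7]
[135.37188348 532.86509774 204.99642642] [-3.14067445e+00 -8.12080237e-05  2.89276792e+00] 0.1
```

View pics/top0.png

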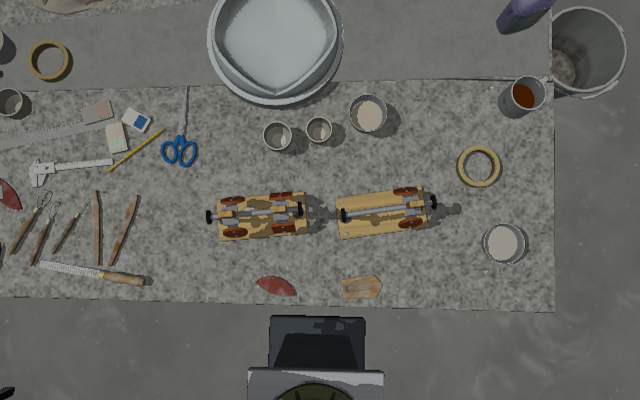

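View pics/side0.png

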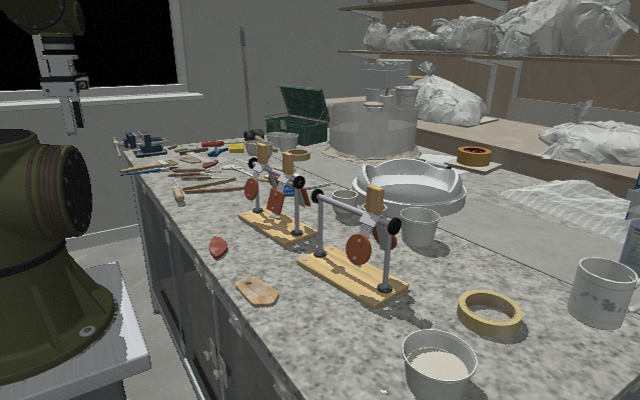

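The top view shows the mixed rail with its stops near (209,217) and (299,210), and its round carrier at column ~232. The next rail's stops are near (341,215) and (433,202), with its carrier at ~406. I'll zoom in and measure these.

```bash
cat > h.py <<'E'
from cell import manip,camera
import cv2,numpy as np
def ray(c,uv,z):
    d=c["R"].T@np.array([(uv[0]-c["cx"])/c["fx"],(uv[1]-c["cy"])/c["fy"],1]);o=-c["R"].T@c["t"]
    return o+d*(z-o[2])/d[2]
def proj(c,X):
    p=c["R"]@np.array(X)+c["t"];return np.array([c["fx"]*p[0]/p[2]+c["cx"],c["fy"]*p[1]/p[2]+c["cy"]])
def blobs(m,amin):
    n,l,s,ce=cv2.connectedComponentsWithStats(m.astype(np.uint8));return [(s[i][:5].tolist(),ce[i].round(1).tolist()) for i in range(1,n) if s[i][4]>=amin]
def crop(c,x0,y0,x1,y1,k,f):
    cv2.imwrite(f,cv2.resize(cv2.cvtColor(c["image"][y0:y1,x0:x1],cv2.COLOR_RGB2BGR),None,fx=k,fy=k,interpolation=cv2.INTER_CUBIC))
E
python3 - <<'E'
from h import *
c=camera("top");crop(c,190,170,450,260,3,"pics/t1.png")
im=c["image"].astype(int)
m=np.zeros(im.shape[:2],bool);m[190:230,200:445]=(im.max(2)<45)[190:230,200:445]
for b in blobs(m,15):print(b,ray(c,b[1],140).round(1))
hsv=cv2.cvtColor(c["image"],cv2.COLOR_RGB2HSV)
m[:]=0;m[180:245,200:445]=((im[...,0]-im[...,2]>50)&(im[...,1]<90))[180:245,200:445]
for b in blobs(m,15):print("terr",b,ray(c,b[1],110).round(1))
E
```

```text
([430, 195, 7, 15, 71], [433.2, 201.8]) [ 542.2 -236.8  140. ]
([293, 202, 10, 16, 76], [299.0, 210.6]) [514.8  45.9 140. ]
([341, 209, 10, 14, 63], [343.7, 215.6]) [507.2 -48.6 140. ]
([206, 210, 6, 14, 61], [208.2, 216.8]) [495.8 236.2 140. ]
terr ([393, 190, 24, 5, 73], [405.0, 192.5]) [ 563.2 -181.9  110. ]
terr ([269, 195, 23, 6, 82], [280.4, 197.3]) [544.3  88.5 110. ]
terr ([220, 200, 22, 5, 71], [230.6, 201.9]) [531. 196. 110.]
terr ([398, 217, 24, 9, 76], [408.9, 220.1]) [ 503.4 -191.4  110. ]
terr ([271, 222, 23, 5, 76], [281.8, 224.1]) [486.3  83.3 110. ]
terr ([223, 227, 22, 7, 63], [232.9, 229.3]) [471.8 188.4 110. ]
```

View pics/t1.png

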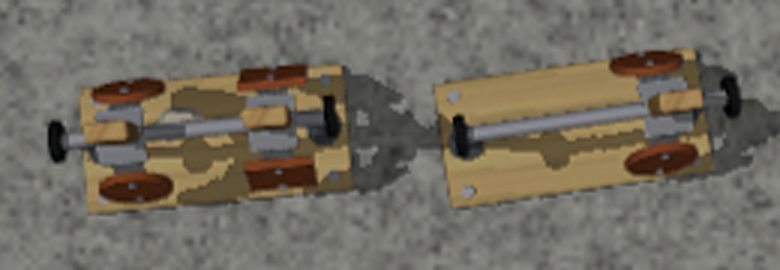

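The crop confirms both layouts: the round carrier's tab is at about (225,214), and the +y half of the next rail is free. I'll measure the tab and rail poses more closely.

```bash
python3 - <<'E'
from h import *
c=camera("top");s=camera("side")
for uv in [(218,214),(232.3,213)]:print(ray(c,uv,198).round(1))
M=np.array([505.3,141,140]);d=np.array([-.099,.995,0])
for k in (44,48,52):
    X=M+k*d
    print(k,[proj(c,X+[0,0,58]+e*d).round(1).tolist() for e in(-15,15)],proj(s,X+[0,0,58]).round(1),proj(s,X+[0,0,34]).round(1))
M2=np.array([524.7,-142.7,140]);d2=np.array([-.183,.983,0])
print([proj(s,P).round(1).tolist() for P in(M+96*d,M-96*d,M2+96*d2,M2-96*d2)])
im=s["image"].astype(int);m=(im.max(2)<40);m[:140]=0;m[:, :235]=0;m[245:]=0;m[:,410:]=0
for b in blobs(m,20):print(b)
crop(s,235,140,415,300,4,"pics/s1.png")
E
```

```text
[499.5 204.  198. ]
[502.4 175.7 198. ]
44 [[235.3, 213.1], [220.2, 214.1]] [261.7 144.2] [262.1 154. ]
48 [[233.2, 213.2], [218.2, 214.2]] [260.8 143.9] [261.2 153.6]
52 [[231.2, 213.3], [216.2, 214.4]] [260.  143.6] [260.4 153.3]
[[252.0, 162.8], [295.8, 182.3], [315.7, 195.8], [393.6, 225.9]]
([248, 158, 9, 10, 44], [251.4, 161.9])
([293, 176, 12, 13, 103], [298.6, 181.9])
([312, 189, 11, 14, 79], [315.6, 194.8])
([388, 218, 13, 17, 166], [393.9, 226.0])
```

View pics/s1.png

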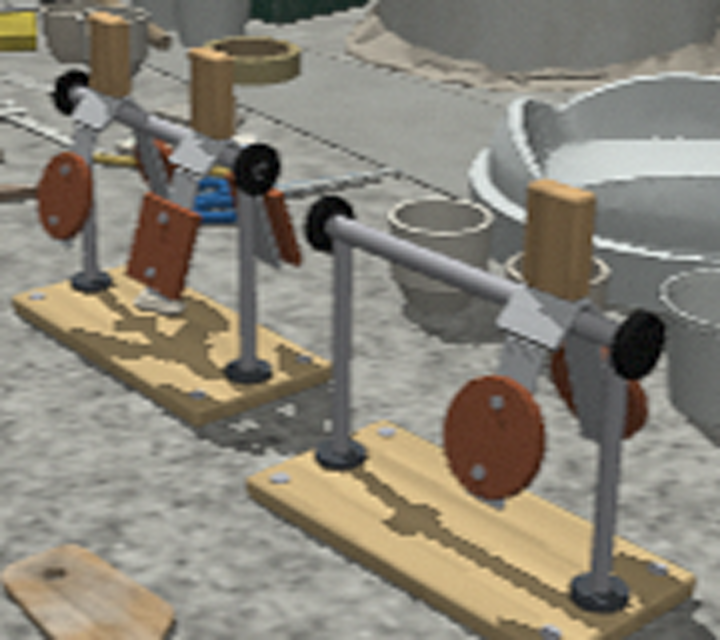

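The side crop shows the stops where the top view puts them, within ~3 px (251,162; 299,182; 316,195; 394,226). The mixed rail's middle is (505,141) with yaw 0.10, and the next rail's is (525,-143) with yaw 0.184. The tab is at about (501,189). I'll approach above it.

Call:
{"method": "move_arm", "body": {"dp": [[20, -20, 10], [36, -34, 10], [40, -38, 10], [42, -38, 10], [42, -39, 5], [42, -39, 0], [42, -39, 0], [40, -38, 0], [36, -34, 0], [25, -25, 0]], "rotation": [[0, 0, -0.06], [0, 0, -0.12], [0, 0, -0.14], [0, 0, -0.14], [0, 0, -0.14], [0, 0, -0.14], [0, 0, -0.14], [0, 0, -0.14], [0, 0, -0.12], [0, 0, -0.083]], "hand": [0.6, 0.6, 0.6, 0.6, 0.6, 0.6, 0.6, 0.6, 0.6, 0.6], "newtons": 25}}

```text
clock: 1.5
eef_pos: [501.6, 187.4, 250.3]
eef_rot: [-3.141, 0.0, 1.665]
wrist_force: [0.5, 0.3, -0.3]
finger_gap: 56.2
finger_force: 0.0
```

Call:
{"method": "move_arm", "body": {"dp": [[0, 2, -20], [0, 0, -25], [0, 0, -25], [0, 0, -15], [0, 0, -6], [0, 0, 0]], "rotation": [[0, 0, 0.005], [0, 0, 0], [0, 0, 0], [0, 0, 0], [0, 0, 0], [0, 0, 0]], "hand": [0.6, 0.6, 0.6, 0.6, 0.6, 0.6]}}

```text
clock: 2.25
eef_pos: [500.6, 191.1, 159.7]
eef_rot: [3.141, -0.0, 1.675]
wrist_force: [1.0, -0.5, -0.1]
finger_gap: 56.4
finger_force: 0.0
```

```bash
python3 - <<'E'
from h import *
crop(camera("side"),215,70,345,220,4,"pics/s2.png")
E
```

```text
(no output)
```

View pics/s2.png

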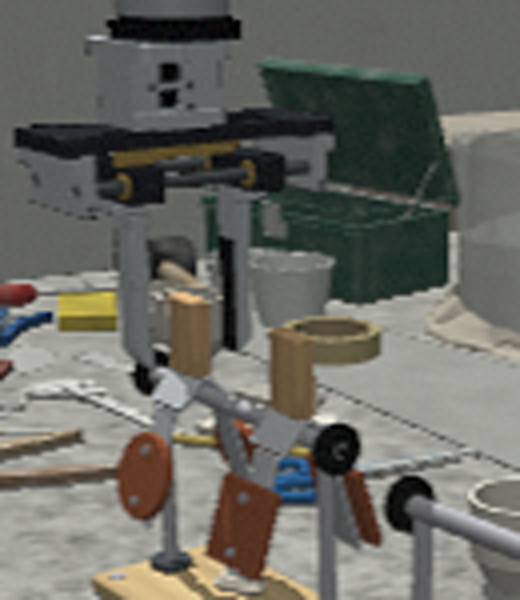

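The fingers straddle the tab (crop 190,335) with room on both sides. I'll close.

Call:
{"method": "move_arm", "body": {"dp": [[0, -1, 0], [0, 0, 0], [0, 0, 0], [0, 0, 0], [0, 0, 0], [0, 0, 0], [0, 0, 0], [0, 0, 0]], "rotation": [[0, 0, 0], [0, 0, 0], [0, 0, 0], [0, 0, 0], [0, 0, 0], [0, 0, 0], [0, 0, 0], [0, 0, 0]], "hand": [0.4, 0.25, 0.15, 0.05, 0.0, 0.0, 0.0, 0.0], "newtons": 25}}

```text
clock: 3.3
eef_pos: [500.9, 190.1, 159.7]
eef_rot: [3.14, -0.0, 1.675]
wrist_force: [4.6, 1.2, 1.0]
finger_gap: 13.9
finger_force: 25.0
```

Call:
{"method": "move_arm", "body": {"dp": [[0, 0, 5], [0, 0, 10], [0, 0, 20], [0, 0, 25], [0, 0, 25], [0, 0, 25], [0, 0, 25], [0, 0, 20], [0, 0, 10], [0, 0, 0]], "rotation": [[0, 0, 0], [0, 0, 0], [0, 0, 0], [0, 0, 0], [0, 0, 0], [0, 0, 0], [0, 0, 0], [0, 0, 0], [0, 0, 0], [0, 0, 0]], "hand": [0, 0, 0, 0, 0, 0, 0, 0, 0, 0]}}

```text
clock: 4.55
eef_pos: [500.4, 190.1, 324.7]
eef_rot: [3.141, -0.0, 1.675]
wrist_force: [0.6, 0.1, -2.2]
finger_gap: 13.9
finger_force: 25.0
```

```bash
python3 - <<'E'
from h import *
crop(camera("side"),215,30,345,180,4,"pics/s3.png")
E
```

```text
(no output)
```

View pics/s3.png

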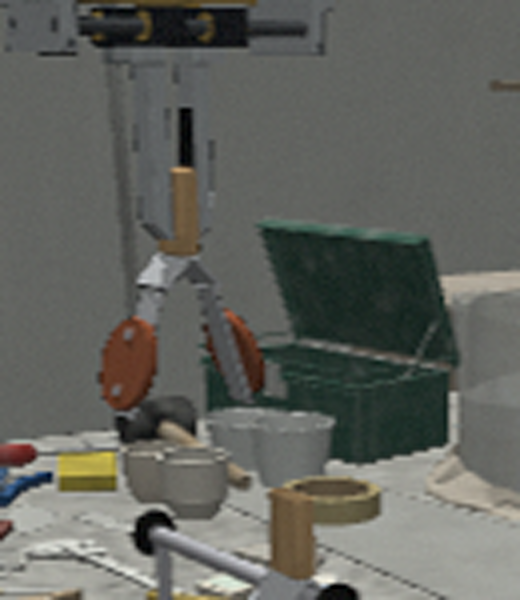

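The carrier is held straight, with its bottom at z≈225, above the square carrier's tab top (198). I'll move across.

Call:
{"method": "move_arm", "body": {"dp": [[0, -10, 0], [1, -25, 0], [2, -38, 0], [2, -43, 0], [3, -44, 0], [3, -43, 0], [2, -38, 0], [2, -28, 0], [1, -16, 0], [0, 0, 0]], "rotation": [[0, 0, 0], [0, 0, 0.01], [0, 0, 0.01], [0, 0, 0.01], [0, 0, 0.01], [0, 0, 0.01], [0, 0, 0.01], [0, 0, 0.01], [0, 0, 0.01], [0, 0, 0]], "hand": [0, 0, 0, 0, 0, 0, 0, 0, 0, 0]}}

```text
clock: 5.85
eef_pos: [516.0, -96.0, 323.8]
eef_rot: [-3.14, -0.0, 1.753]
wrist_force: [-0.3, -0.5, -2.1]
finger_gap: 13.5
finger_force: 25.0
```

Call:
{"method": "move_arm", "body": {"dp": [[0, 0, -10], [0, 0, -20], [0, 0, -25], [0, 0, -20], [0, 0, -5], [0, 0, 0]], "rotation": [[0, 0, 0], [0, 0, 0], [0, 0, 0], [0, 0, 0], [0, 0, 0], [0, 0, 0]], "hand": [0, 0, 0, 0, 0, 0]}}

```text
clock: 6.6
eef_pos: [516.4, -94.6, 244.6]
eef_rot: [-3.142, -0.0, 1.755]
wrist_force: [0.2, -0.7, -2.3]
finger_gap: 13.8
finger_force: 25.0
```

```bash
python3 - <<'E'
from h import *
s=camera("side");crop(s,270,70,420,240,3.5,"pics/s4.png")
c=camera("top");print(manip.read_state()["eef_pos"],manip.read_state()["eef_rot"])
im=c["image"].astype(int);m=np.zeros(im.shape[:2],bool);m[170:260,310:445]=((im[...,0]-im[...,2]>50)&(im[...,1]<90))[170:260,310:445]
for b in blobs(m,15):print("terr",b,ray(c,b[1],200).round(1))
im=s["image"].astype(int);m=(im[...,0]-im[...,2]>50)&(im[...,1]<100);m[:, :290]=0;m[:,420:]=0;m[:80]=0;m[280:]=0
for b in blobs(m,30):print(b)
X=np.array([516,-95,260]);ex=np.array([.983,.183,0])
for sg in(-1,1):print(proj(s,X+sg*38*ex-[0,0,50]),proj(c,X+sg*38*ex-[0,0,50]))
E
```

```text
[516.66924331 -94.82672156 245.21373985] [3.14052421e+00 4.76643608e-04 1.75500635e+00]
terr ([357, 225, 7, 7, 24], [359.8, 227.5]) [481.3 -78.4 200. ]
([348, 170, 10, 14, 33], [352.3, 175.3])
([310, 174, 21, 29, 442], [320.0, 187.7])
([346, 234, 25, 30, 393], [358.3, 248.5])
[318.54752298 171.1328194 ] [372.15964963 229.07760796]
[347.51699499 163.47109131] [366.00456423 191.00145866]
```

View pics/s4.png

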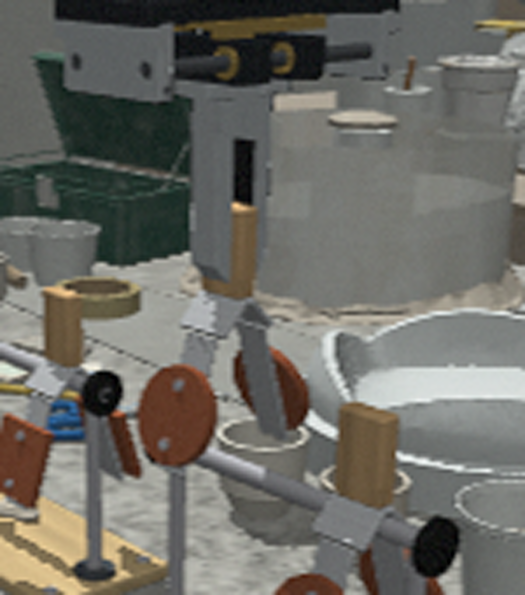

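The carrier hangs straight in the gripper just above the +y half of the next rail, with its legs either side of the bar. I'll lower it.

Call:
{"method": "move_arm", "body": {"dp": [[0, 0, -10], [0, 0, -15], [0, 0, -15], [0, 0, -15], [0, 0, -10], [0, 0, -8], [0, 0, -4], [0, 0, 0]], "rotation": [[0, 0, 0], [0, 0, 0], [0, 0, 0], [0, 0, 0], [0, 0, 0], [0, 0, 0], [0, 0, 0], [0, 0, 0]], "hand": [0, 0, 0, 0, 0, 0, 0, 0]}}

```text
clock: 7.7
eef_pos: [516.5, -95.0, 167.4]
eef_rot: [-3.142, 0.0, 1.755]
wrist_force: [0.3, -0.4, -2.2]
finger_gap: 13.6
finger_force: 25.0
```

Call:
{"method": "move_arm", "body": {"dp": [[0, 0, -2], [0, 0, -2], [0, 0, -1], [0, 0, 0]], "rotation": [[0, 0, 0], [0, 0, 0], [0, 0, 0], [0, 0, 0]], "hand": [0, 0, 0, 0]}}

```text
clock: 8.2
eef_pos: [516.4, -95.0, 162.4]
eef_rot: [-3.142, -0.0, 1.755]
wrist_force: [-0.4, -0.1, -2.4]
finger_gap: 14.0
finger_force: 25.0
```

No contact yet, and the lateral alignment looks good. I'll go down the last few millimetres.

Call:
{"method": "move_arm", "body": {"dp": [[0, 0, -1], [0, 0, -1], [0, 0, -0.5], [0, 0, 0]], "rotation": [[0, 0, 0], [0, 0, 0], [0, 0, 0], [0, 0, 0]], "hand": [0, 0, 0, 0]}}

```text
clock: 8.7
eef_pos: [516.4, -95.0, 159.9]
eef_rot: [-3.142, -0.0, 1.755]
wrist_force: [1.4, -0.1, -2.5]
finger_gap: 13.4
finger_force: 25.0
```

Call:
{"method": "move_arm", "body": {"dp": [[0, 0, -0.5], [0, 0, -0.5], [0, 0, 0]], "rotation": [[0, 0, 0], [0, 0, 0], [0, 0, 0]], "hand": [0, 0, 0]}}

```text
clock: 9.07
eef_pos: [516.5, -95.0, 159.7]
eef_rot: [3.141, 0.0, 1.755]
wrist_force: [-4.4, -0.3, 6.8]
finger_gap: 13.4
finger_force: 25.0
```

It has touched down, with a slight sideways load of -4 N in x. I'll ease it over, confirm it's seated, then open slowly.

Call:
{"method": "move_arm", "body": {"dp": [[-0.5, 0, 0], [0, 0, -0.3], [0, 0, 0]], "rotation": [[0, 0, 0], [0, 0, 0], [0, 0, 0]], "hand": [0, 0, 0]}}

```text
clock: 9.45
eef_pos: [516.3, -95.0, 159.5]
eef_rot: [3.14, 0.001, 1.755]
wrist_force: [-1.7, 1.1, 8.0]
finger_gap: 14.1
finger_force: 25.0
```

Call:
{"method": "move_arm", "body": {"dp": [[0, 0, 0], [0, 0, 0], [0, 0, 0], [0, 0, 0], [0, 0, 0], [0, 0, 0]], "rotation": [[0, 0, 0], [0, 0, 0], [0, 0, 0], [0, 0, 0], [0, 0, 0], [0, 0, 0]], "hand": [0.2, 0.25, 0.35, 0.5, 0.55, 0.55]}}

```text
clock: 10.2
eef_pos: [515.9, -95.0, 158.6]
eef_rot: [-3.142, -0.0, 1.755]
wrist_force: [0.8, -0.8, 0.7]
finger_gap: 51.3
finger_force: 0.0
```

Call:
{"method": "move_arm", "body": {"dp": [[0, 0, 5], [0, 0, 15], [0, 0, 25], [0, 0, 30], [0, 0, 30], [0, 0, 25], [0, 0, 10], [0, 0, 0]], "rotation": [[0, 0, 0], [0, 0, 0], [0, 0, 0], [0, 0, 0], [0, 0, 0], [0, 0, 0], [0, 0, 0], [0, 0, 0]], "hand": [0.55, 0.55, 0.55, 0.55, 0.55, 0.55, 0.55, 0.55]}}

```text
clock: 11.2
eef_pos: [516.0, -94.9, 299.0]
eef_rot: [3.141, 0.0, 1.755]
wrist_force: [-0.9, -0.8, -0.3]
finger_gap: 51.7
finger_force: 0.0
```

```bash
python3 - <<'E'
from h import *
crop(camera("side"),235,100,415,300,3,"pics/s5.png")
E
```

```text
(no output)
```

View pics/s5.png

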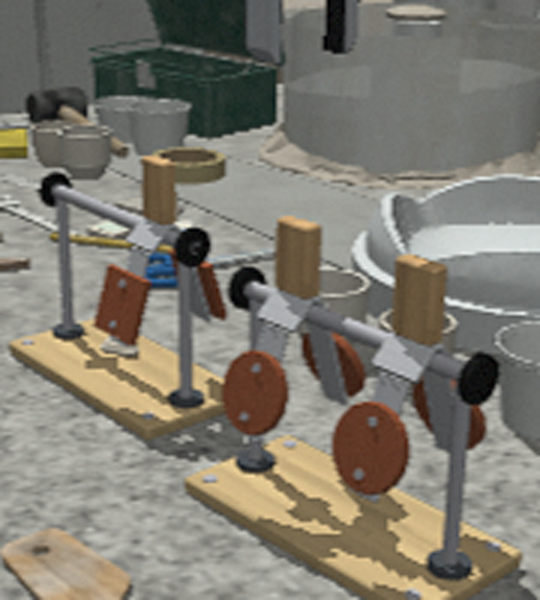

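Both round carriers now hang straight on the next rail (tabs at crop 298,258 and 420,300), and the square one is still on its own rail. The gripper is clear of everything.

```bash
python3 -c "
from cell import manip
print(manip.sign_off())"
```

```text
the job is handed in; nothing more can be done
None
```

The round carrier now hangs straight and free on the next rail beside the other round one, released only once it was down on the rail; the other two carriers were left hanging where they were, and the job was handed in at about 11 s.

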